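# Roll the foam can back onto its non-slip strip

### The job

The can of shaving foam lies on its side on the glass shelf: roll it along the shelf, pushing with the fingertips on its upper half only, until it rests still and square along the white centre line of the blue non-slip strip, then move clear of it. Do not lift or grip the can, and leave the tumbler of toothbrushes, the soap dishes and the tube as they are.

Things in the scene. Friction and masses are not known exactly. Their poses are not given: they have to be found in the camera images.
- can: Foam can on its side, a cylinder 53 mm across, 150 mm long, 0.24 kg; red, white cap at +x, white label at +z. Origin mid-axis, 26.5 mm above the glass; x along the axis (level), y and z turn as it rolls, z up at the start. Slick (friction 0.2). Let go at 50 mm/s it runs on 3 mm. Pushed slowly from behind 35 mm above the glass it rolls ahead of a finger; over 45 the finger may ride over it.
- strip: Thin blue non-slip strip stuck flat on the glass (no step), 200 mm along its x by 44 mm along its y, with a 4 mm white line along its x through the middle. The origin is at its centre, on the glass. It lies along the shelf (in its y or -y direction) from the can, whose axis is nearly parallel to the strip's x at the start.
- shelf: Fixed glass shelf, 280 mm along its x by 860 mm along its y, glass top 170 mm above its origin, which is on the counter under the middle of the shelf. A grey hook rail with three tongue cleaners hangs on its +x edge, from 10 mm below to at most 3 mm above the glass top, not in the way.
- tumbler: Steel tumbler, 74 mm across and 100 mm tall, with three toothbrushes standing in it up to 185 mm; near one end of the shelf. Origin under its centre. Leave alone.
- soap_dishes: Stacked pair of plastic soap dishes, 85 mm along x by 115 mm along y, 44 mm tall; near the other end of the shelf. Origin under its centre. Leave alone.
- tube: Closed tube lying on the shelf beside the can's path, on the far side: 48 mm along x, from y = -69 to +86 mm, 22 mm tall. Origin under its middle. Leave alone.
Mind the look-alikes: they are no part of the job. Leave any orange or purple look-alike of the can alone.

How it is judged (in metres and radians):
On the way:
1. the can has rolled half a turn on the shelf (angle between can's own z axis and vertical above 2.6 rad), for 0.02 s.
At the end, for the whole second after the job is handed in: The can lies at rest on the shelf with its axis within 12 mm of the strip's white line and within 0.14 rad of its direction, its middle within 35 mm of the strip's middle lengthways; tumbler, soap dishes and tube stand within 15 mm of where they were, not tipped (y of can in the frame of strip between -0.012 and 0.012 m and x of can in the frame of strip between -0.035 and 0.035 m and z of can in the frame of strip between 0.022 and 0.031 m and angle between the x axis of can and the x axis of strip, either way round below 0.14 rad and linear speed of can below 0.01 m/s and angular speed of can below 0.3 rad/s and distance of each of tumbler, soap_dishes, tube from where it was at the start of the episode below 0.015 m and angle between each of tumbler, soap_dishes, tube's own z axis and vertical below 0.15 rad); the robot touches nothing.
It fails at once if the can is lifted (its axis rises more than 8 mm) (height (world z) of can above 0.2045 m).
It fails at once if the fingers touch the can below its middle (contact force between the fingers and can above 0.3 N and height (world z) of the grasp point below 0.2085 m).
It fails at once if the tumbler, the soap dishes or the tube is moved or tipped (distance of any of tumbler, soap_dishes, tube from where it was at the start of the episode above 0.02 m or angle between any of tumbler, soap_dishes, tube's own z axis and vertical above 0.3 rad).
It also fails if it takes over 54 s, if anything falls off the work surface, if the arm or the gripper's body presses on something with over 40 N, if the wrist force passes 120 N, or if a joint passes its speed limit or range.

### The arm

A 7-joint arm with a two-finger parallel gripper is mounted at the origin on the work surface. World frame = base frame: x ahead of the robot, y to its left, z up, the work surface at z = 0. Lengths are in m, angles in degrees, forces in N, time in s.
With the tool pointing down it reaches from about 0.35 to 0.775 m from the base axis. Payload 3.1 kg.
Tool frame: the origin (TCP) lies midway between the tips of the shut fingers; the grasp point (between the pads) lies tcp_to_grasp behind it (tcp_to_grasp is the distance from the TCP to the grasp point, in m); z points along the fingers, y is the line along which they close (so a half turn about z gives the same grasp; the last joint's range is limited). The gripper opens to 85 mm and grips with 20 to 120 N. Pads are 22 mm wide; open, the fingers measure 114 mm over their backs; the gripper's body (76 mm by 85 mm) begins 54 mm behind the grasp point. The pads swing forward as they close: fully open they stand 13 mm farther back than shut.
Start: joints at [71.637, 17.813, 0.802, 86.603, -0.252, 75.585, -1.558], TCP at [0.151, -0.529, 0.231] pointing down, gripper open.
Joint ranges: [-154.91, 154.91], [-16.99, 109.72], [-72.82, 74.43], [7.12, 147.25], [-82.49, 262.49], [11.32, 116.49], [-174.64, 174.64]. Speed limits (degrees/s): [159.86, 159.86, 180, 180, 180, 180, 180].

### API

Orientations are given as a 3x3 rotation matrix whose columns are the frame's x, y, z axes.
In Python, from plant import * gives the robot as it stands.
- The arm moves only by the tool send_rows, never from a script. Its argument "moves" is a list of rows, each a list of 7 numbers: the shift along the world's x, y, z in cm, then the turn, a rotation vector about the world's x, y, z in rad, then the finger opening in cm, from 0 to 8.54. In form: [[tx, ty, tz, ax, ay, az, hand], ...]. A call has 1 to 12 rows; each row shifts and turns the commanded pose from where the row before left it; what a row does not reach is not made up. A row lasts 1/10 s, in which the tool goes at most 50 mm and 8.59 degrees, less where a joint would pass 70% of its speed; a pose out of reach is approached as far as the arm can. A call with a gripper value outside its range is refused whole. The fingers move at their own pace and stop on an object; the grip force is fixed at half the most. Time passes only in rows, so rows that do not move let the fingers close. It gives the time, the measured TCP pose, the force, the opening and the grip force at its end, in the units of the state.
- get_obs(): the state, without advancing time (a new reading comes with each control period).
- read_camera(name): name is "side" or "top" or "wrist"; returns the picture (384x512x3 uint8, red, green, blue); there is no depth.
- get_calibration(name): a dict with "fx", "fy", "cx", "cy" (pixels), "distortion" ([k1, k2, p1, p2, k3] as OpenCV has them; the pictures are not rectified), "rvec" (rotation vector, rad) and "tvec" (3), from world to camera coordinates, as OpenCV has them. Camera axes: x right, y down, z forward; pixel columns grow to the right and rows downward; lengths in m; the calibration is good to about 2 mm. A picture is of the moment at which its call begins: read the wrist's pose just before it. get_calibration takes no time and is no camera call; for the wrist camera it gives the pose at the moment of the call.
- job_done(): hands the job in; it is judged then, once.
Trained networks look in the newest picture that a camera, given by its name, has taken for a name from the list of things; names that differ only in an ending like _2 or _b are one class to them, and where a whole thing is asked for, a point or a joint stands for the part that bears it (a point fixed in the world has none). Each returns a list of dicts, best first, with "confidence" (0 to 1); they miss things now and then, are a little off and sometimes report something else, mostly with a low value. They report only what shows in the picture. A call takes as long as a camera call. They do not tell look-alikes from the thing itself.
- recognise(camera, thing): "box" ([left, top, width, height] in pixels, round what is visible of it).
- silhouettes(camera, thing): "pixels" (384x512 bool, what is visible of it) and "box" ([left, top, width, height] in pixels, round what is visible of it).
- mark_of(camera, thing): "point" ([row, column] in pixels: a listed point, or the origin of a listed thing).
The state is a dict: "clock": time; "qpos": joint angles; "qvel": joint speeds; "effort": joint torques, N m; "tcp_pos": TCP position; "tcp_rot": TCP orientation; "force": force on the tool from outside, world axes, zero at the start; "wrist_torque": the same for the moment, N m; "width": opening from 0.0 (shut) to 1.0 (fully open); "gripper_force": force on a finger pad.
Only numpy, scipy, OpenCV 4.12 (cv2) and the standard library are available. Lean on these libraries where they do the work, as an engineer would, in place of code of your own. Each camera call takes 0.05 s, during which the arm holds its last target. There are 200 camera calls.

## Working session

There is one attempt and no reset: what is moved stays moved. The work goes in short steps, Python scripts to look and compute and a tool call to move; the robot and the scene stay as the last step left them, time stands still between calls to the robot, and variables do not carry over. Pictures are saved under pics/ and viewed, at most 10 in all, crops included, and the job is handed in when it is done.

Besides the shell and the picture viewer there is one more tool, called after "Call:" in YAML: its name, and indented under it one key for each argument. send_rows: Moves the arm, as the interface text tells. Its arguments: {"type":"object","properties":{"moves":{"type":"array","items":{"type":"array","items":{"type":"number"}}}},"required":["moves"]}

```bash
mkdir -p pics; ls; cat > h.py <<'E'
from plant import *
import numpy as np, cv2
def ray(cam,uv,z,c=None):
    c=c or get_calibration(cam)
    K=np.array([[c['fx'],0,c['cx']],[0,c['fy'],c['cy']],[0,0,1.]])
    n=cv2.undistortPoints(np.array(uv,float).reshape(-1,1,2),K,np.array(c['distortion'],float)).reshape(-1,2)
    R=cv2.Rodrigues(np.array(c['rvec'],float))[0];t=np.array(c['tvec'],float).ravel()
    o=-R.T@t; d=np.c_[n,np.ones(len(n))]@R
    return o+d*((z-o[2])/d[:,2])[:,None]
E
python3 - <<'E'
from h import *
o=get_obs();print({k:np.round(v,3).tolist() for k,v in o.items()})
for cam in ['top','side']:
    im=read_camera(cam);cv2.imwrite(f'pics/{cam}0.png',im[:,:,::-1])
    c=get_calibration(cam);R=cv2.Rodrigues(np.array(c['rvec'],float))[0];print(cam,(-R.T@np.array(c['tvec']).ravel()).round(3),R[2].round(2))
    for th in ['can','strip','tumbler','soap_dishes','tube','shelf']:
        print(cam,th,[(np.round(r['confidence'],2),np.round(r['box']).tolist()) for r in recognise(cam,th)], [(np.round(r['confidence'],2),np.round(r['point']).tolist()) for r in mark_of(cam,th)])
print('tcp_to_grasp' , tcp_to_grasp if 'tcp_to_grasp' in globals() else None)
E
```

```text
pics
{'clock': 0.0, 'qpos': [71.638, 17.86, 0.801, 86.694, -0.25, 75.583, -1.558], 'qvel': [0.058, 0.008, 0.022, 0.018, 0.012, 0.02, 0.012], 'effort': [-0.0, -37.991, 0.146, -23.059, 0.012, 0.014, 0.0], 'tcp_pos': [0.151, -0.528, 0.23], 'tcp_rot': [[0.961, 0.275, -0.001], [0.275, -0.961, 0.002], [-0.0, -0.002, -1.0]], 'force': [-0.193, -0.491, 0.255], 'wrist_torque': [0.083, 0.019, -0.016], 'gripper_force': 0.0, 'width': 1.002}
top [0.26  0.047 1.411] [ 0.18 -0.01 -0.98]
top can [(np.float64(0.91), [195.0, 154.0, 18.0, 55.0]), (np.float64(0.76), [184.0, 235.0, 42.0, 45.0]), (np.float64(0.57), [120.0, 254.0, 46.0, 24.0]), (np.float64(0.56), [109.0, 145.0, 41.0, 27.0])] [(np.float64(0.89), [257.0, 207.0]), (np.float64(0.84), [266.0, 142.0]), (np.float64(0.67), [179.0, 206.0])]
top strip [(np.float64(0.86), [297.0, 151.0, 19.0, 64.0])] [(np.float64(0.92), [183.0, 305.0])]
top tumbler [(np.float64(0.94), [354.0, 135.0, 36.0, 36.0])] [(np.float64(0.56), [163.0, 362.0]), (np.float64(0.53), [180.0, 206.0])]
top soap_dishes [(np.float64(0.59), [107.0, 141.0, 45.0, 30.0])] []
top tube [(np.fl
[... 359 characters left out ...]
[285.0, 303.0, 23.0, 58.0])] [(np.float64(0.89), [222.0, 228.0]), (np.float64(0.85), [269.0, 299.0]), (np.float64(0.68), [332.0, 294.0])]
side strip [(np.float64(0.89), [229.0, 149.0, 58.0, 20.0]), (np.float64(0.71), [130.0, 106.0, 169.0, 221.0])] [(np.float64(0.71), [156.0, 258.0]), (np.float64(0.53), [126.0, 254.0])]
side tumbler [(np.float64(0.66), [244.0, 80.0, 16.0, 46.0])] [(np.float64(0.6), [127.0, 253.0])]
side soap_dishes [(np.float64(0.97), [154.0, 255.0, 43.0, 50.0])] [(np.float64(0.71), [280.0, 179.0])]
side tube [(np.float64(0.76), [186.0, 151.0, 28.0, 38.0])] [(np.float64(0.74), [170.0, 203.0])]
side shelf [(np.float64(0.6), [129.0, 104.0, 170.0, 226.0])] []
tcp_to_grasp 0.0187
```

View pics/top0.png

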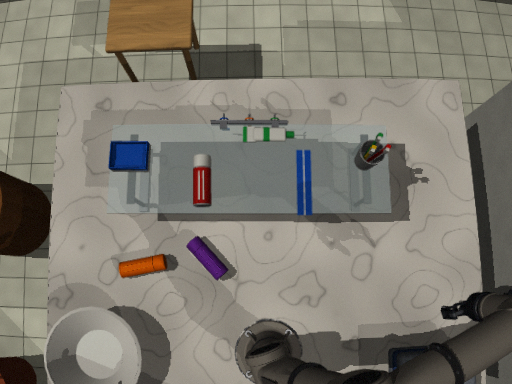

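View pics/side0.png

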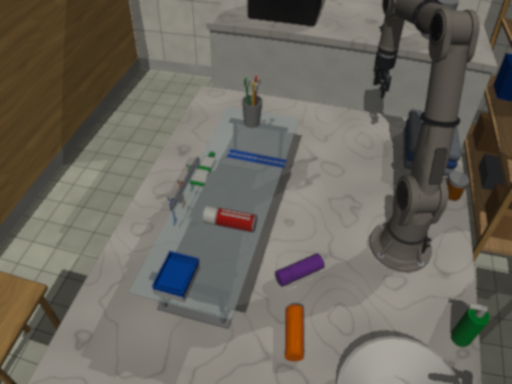

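The top view shows the red can at about (202,180), cap up (+x). The strip is at (304,182), the tumbler at (372,153), the tube at (267,134) and the soap dishes at (130,156). The orange and purple cans are off the shelf.

```bash
python3 - <<'E'
from h import *
im=read_camera('top').astype(int)
r,g,b=im[...,0],im[...,1],im[...,2]
def axis(pts):
    c=pts.mean(0);u,s,v=np.linalg.svd(pts-c);d=v[0]*np.sign(v[0][0]);t=(pts-c)@d;n=(pts-c)@np.array([-d[1],d[0]])
    return (c+d*(t.max()+t.min())/2).round(4),np.degrees(np.arctan2(d[1],d[0])).round(2),np.ptp(t).round(3),np.ptp(n).round(3)
red=(r>1.7*g)&(r>1.7*b)&(r>70);red[:,:185]=0;red[:,220:]=0;red[215:]=0
red[:150]=0
blue=(b>1.6*r)&(b>1.3*g)&(b>70);blue[:,:290]=0;blue[:,320:]=0;blue[225:]=0;blue[:140]=0
for n,m,z in [('red',red,.20),('strip',blue,.17)]:
    v,u=np.nonzero(m);print(n,m.sum(),axis(ray('top',np.c_[u,v],z)[:,:2]))
for th in ['can','strip','tube','tumbler','soap_dishes','shelf']:
    for s in silhouettes('top',th)[:2]:
        v,u=np.nonzero(s['pixels']);z={'can':.20,'tube':.18,'tumbler':.27,'soap_dishes':.2}.get(th,.17)
        P=ray('top',np.c_[u,v],z)[:,:2];print(th,round(s['confidence'],2),np.round(s['box']),axis(P),P.min(0).round(3),P.max(0).round(3))
E
```

```text
red 444 (array([0.5145, 0.1938]), np.float64(-0.39), np.float64(0.108), np.float64(0.042))
strip 829 (array([ 0.5244, -0.114 ]), np.float64(-1.45), np.float64(0.197), np.float64(0.045))
can 0.98 [122. 252.  48.  27.] (array([0.2828, 0.3598]), np.float64(-78.85), np.float64(0.141), np.float64(0.047)) [0.25  0.292] [0.318 0.429]
can 0.81 [188. 240.  44.  37.] (array([0.303 , 0.1748]), np.float64(41.32), np.float64(0.132), np.float64(0.048)) [0.244 0.117] [0.362 0.231]
strip 0.74 [296. 151.  19.  61.] (array([ 0.5244, -0.1156]), np.float64(-1.72), np.float64(0.197), np.float64(0.05)) [ 0.426 -0.142] [ 0.623 -0.089]
tube 0.78 [239. 130.  55.  13.] (array([ 0.6713, -0.0108]), np.float64(88.65), np.float64(0.159), np.float64(0.048)) [ 0.648 -0.09 ] [0.696 0.069]
tumbler 0.88 [354. 132.  36.  39.] (array([ 0.5852, -0.2995]), np.float64(-44.31), np.float64(0.126), np.float64(0.073)) [ 0.533 -0.355] [ 0.642 -0.251]
soap_dishes 0.68 [107. 143.  42.  30.] (array([0.6076, 0.4081]), np.float64(83.22), np.float64(0.133), np.float64(0.101)) [0.56  0.344] [0.656 0.471]
soap_dishes 0.62 [109. 114. 282.  98.] (array([0.5613, 0.0515]), np.float64(88.88), np.float64(0.839), np.float64(0.292)) [ 0.422 -0.37 ] [0.723 0.47 ]
shelf 0.86 [109. 110. 284. 104.] (array([0.5687, 0.0486]), np.float64(88.98), np.float64(0.861), np.float64(0.31)) [ 0.426 -0.383] [0.744 0.481]
```

Call:
send_rows:
  moves:
    - [1.2, 2.7, 2.5, 0, 0, 0.11, 8.5]
    - [1.2, 2.7, 2.5, 0, 0, 0.11, 8.5]
    - [1.2, 2.7, 2.5, 0, 0, 0.11, 8.5]
    - [1.2, 2.7, 2.5, 0, 0, 0.11, 8.5]
    - [2.7, 2.8, 0, 0, 0, 0.11, 8.5]
    - [2.7, 2.8, 0, 0, 0, 0.11, 8.5]
    - [2.7, 2.8, 0, 0, 0, 0.11, 8.5]
    - [2.7, 2.8, 0, 0, 0, 0.11, 8.5]
    - [2.7, 2.8, 0, 0, 0, 0.11, 8.5]
    - [2.7, 2.8, 0, 0, 0, 0.11, 8.5]
    - [1, 3.5, 0, 0, 0, 0.11, 8.5]
    - [1, 4, 0, 0, 0, 0.056, 8.5]

```text
clock: 2.85
tcp_pos: [0.3819, -0.1769, 0.3312]
tcp_rot: [[0.024, 1.0, 0.0], [1.0, -0.024, -0.0], [-0.0, 0.0, -1.0]]
force: [0.3, 0.2, -0.0]
width: 0.997
gripper_force: 0.0
```

Call:
send_rows:
  moves:
    - [0.7, 4, 0, 0, 0, 0, 8.5]
    - [0.7, 4, 0, 0, 0, 0, 8.5]
    - [0.7, 4, 0, 0, 0, 0, 8.5]
    - [0.7, 4, 0, 0, 0, 0, 8.5]
    - [0.7, 4, 0, 0, 0, 0, 8.5]
    - [0.7, 4, 0, 0, 0, 0, 8.5]
    - [0.7, 4, 0, 0, 0, 0, 8.5]
    - [0.7, 4, 0, 0, 0, 0, 8.5]
    - [0.7, 4, 0, 0, 0, 0, 8.5]
    - [0.7, 4, 0, 0, 0, 0, 8.5]
    - [2, 3.5, -1, 0, 0, 0, 8.5]
    - [2, 2, -1, 0, 0, 0, 8.5]

```text
clock: 4.05
tcp_pos: [0.4909, 0.2811, 0.3114]
tcp_rot: [[0.021, 1.0, 0.0], [1.0, -0.021, 0.002], [0.002, 0.0, -1.0]]
force: [0.4, -0.2, 0.2]
width: 0.992
gripper_force: 0.0
```

Call:
send_rows:
  moves:
    - [2, 0, -2, 0, 0, 0, 8.5]
    - [2, 0, -2, 0, 0, 0, 8.5]
    - [0, 0, -2, 0, 0, 0, 8.5]
    - [0, 0, 0, 0, 0, 0, 8.5]

```text
clock: 4.45
tcp_pos: [0.5306, 0.2755, 0.2476]
tcp_rot: [[0.027, 1.0, -0.006], [1.0, -0.027, -0.004], [-0.004, -0.006, -1.0]]
force: [-0.7, 0.1, -0.2]
width: 0.995
gripper_force: 0.0
```

Call:
send_rows:
  moves:
    - [0, 0, -2, 0, 0, 0, 8.5]
    - [0, 0, -2, 0, 0, 0, 8.5]
    - [0, 0, -1.3, 0, 0, 0, 8.5]
    - [0, 0, 0, 0, 0, 0, 8.5]
    - [0, 0, 0, 0, 0, 0, 8.5]

```text
clock: 4.95
tcp_pos: [0.5317, 0.2775, 0.1993]
tcp_rot: [[0.026, 1.0, 0.001], [1.0, -0.026, 0.001], [0.001, 0.001, -1.0]]
force: [0.0, 0.2, 0.4]
width: 0.998
gripper_force: 0.0
```

```bash
cat > s.py <<'E'
from h import *
import sys
o=get_obs();print(o['clock'],o['tcp_pos'].round(4) if hasattr(o['tcp_pos'],'round') else o['tcp_pos'],np.round(o['force'],2))
im=read_camera('top');cv2.imwrite(f'pics/{sys.argv[1]}.png',cv2.resize(im[100:230,90:400,::-1],None,fx=2.5,fy=2.5))
E
python3 s.py a; python3 - <<'E'
from h import *
cv2.imwrite('pics/side1.png',cv2.resize(read_camera('side')[130:290,150:350,::-1],None,fx=3,fy=3))
E
```

```text
4.95 [0.5317 0.2775 0.1993] [0.   0.17 0.4 ]
```

View pics/side1.png

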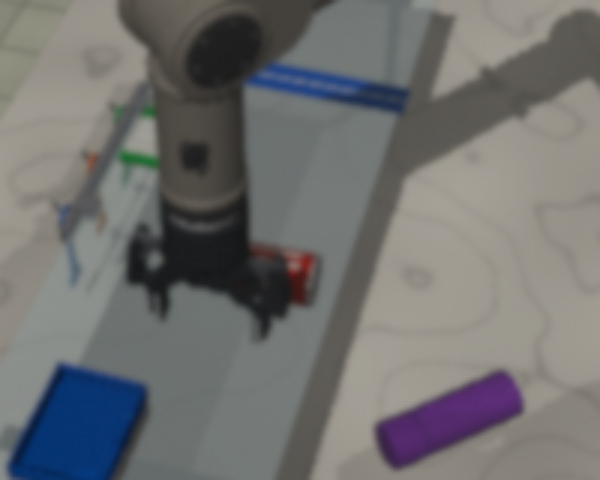

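The gripper is behind the can with its fingers spread along the can's axis, clear of the soap dishes. It sits a little high, so I'll lower it and start a slow push.

Call:
send_rows:
  moves:
    - [0, 0, -0.6, 0, 0, 0, 8.5]
    - [0, -1, 0, 0, 0, 0, 8.5]
    - [0, -1, 0, 0, 0, 0, 8.5]
    - [0, -0.5, 0, 0, 0, 0, 8.5]
    - [0, 0, 0, 0, 0, 0, 8.5]

```text
clock: 5.55
tcp_pos: [0.5321, 0.2502, 0.1923]
tcp_rot: [[0.029, 1.0, 0.0], [1.0, -0.029, -0.001], [-0.001, 0.001, -1.0]]
force: [-0.5, 1.2, 0.2]
width: 0.993
gripper_force: 0.0
```

Call:
send_rows:
  moves:
    - [0, -0.3, 0.1, 0, 0, 0, 8.5]
    - [0, -0.3, 0, 0, 0, 0, 8.5]
    - [0, -0.3, 0, 0, 0, 0, 8.5]
    - [0, -0.3, 0, 0, 0, 0, 8.5]
    - [0, -0.3, 0, 0, 0, 0, 8.5]
    - [0, -0.3, 0, 0, 0, 0, 8.5]
    - [0, -0.3, 0, 0, 0, 0, 8.5]
    - [0, -0.3, 0, 0, 0, 0, 8.5]
    - [0, -0.3, 0, 0, 0, 0, 8.5]
    - [0, -0.3, 0, 0, 0, 0, 8.5]
    - [0, -0.3, 0, 0, 0, 0, 8.5]
    - [0, -0.3, 0, 0, 0, 0, 8.5]

```text
clock: 6.75
tcp_pos: [0.5314, 0.216, 0.1933]
tcp_rot: [[0.026, 1.0, 0.0], [1.0, -0.026, -0.0], [-0.0, 0.0, -1.0]]
force: [0.5, 0.6, -0.2]
width: 0.997
gripper_force: 0.1
```

```bash
python3 s.py b
```

```text
6.75 [0.5314 0.216  0.1933] [ 0.46  0.61 -0.2 ]
```

View pics/b.png

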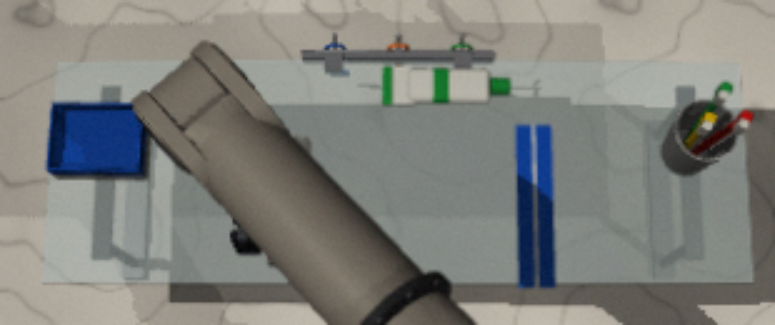

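The arm hides the can from the top camera. I'll keep pushing and check with the wrist camera.

Call:
send_rows:
  moves:
    - [0, -0.4, 0, 0, 0, 0, 8.5]
    - [0, -0.4, 0, 0, 0, 0, 8.5]
    - [0, -0.4, 0, 0, 0, 0, 8.5]
    - [0, -0.4, 0, 0, 0, 0, 8.5]
    - [0, -0.4, 0, 0, 0, 0, 8.5]
    - [0, -0.4, 0, 0, 0, 0, 8.5]
    - [0, -0.4, 0, 0, 0, 0, 8.5]
    - [0, -0.4, 0, 0, 0, 0, 8.5]
    - [0, -0.4, 0, 0, 0, 0, 8.5]
    - [0, -0.4, 0, 0, 0, 0, 8.5]
    - [0, -0.4, 0, 0, 0, 0, 8.5]
    - [0, -0.4, 0, 0, 0, 0, 8.5]

```text
clock: 8.0
tcp_pos: [0.5314, 0.1679, 0.1933]
tcp_rot: [[0.026, 1.0, -0.0], [1.0, -0.026, -0.0], [-0.0, -0.0, -1.0]]
force: [-0.0, 0.3, 0.4]
width: 0.994
gripper_force: 0.1
```

```bash
python3 - <<'E'
from h import *
a=read_camera('wrist')[:,:,::-1];b=read_camera('side')[:,:,::-1]
cv2.imwrite('pics/ws.png',np.vstack([a[:, :],np.hstack([cv2.resize(b[130:290,150:400],(512,200))])]))
E
```

```text
(no output)
```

View pics/ws.png

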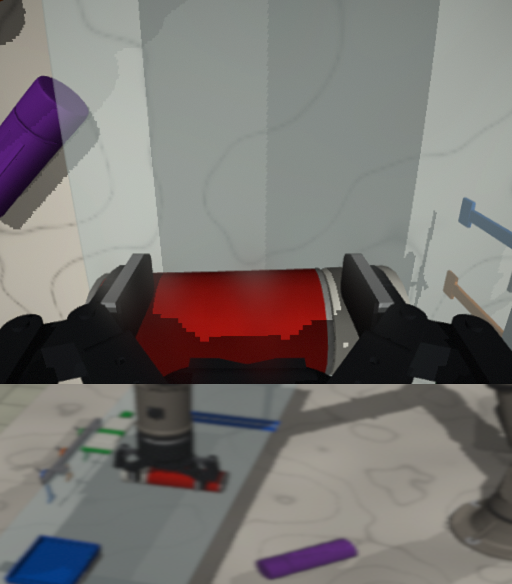

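The wrist view has up as +y. Both pads sit on the can's back edge (rows about 268–273), which is parallel to the tool, and the can rolls ahead of them. I'll continue.

Call:
send_rows:
  moves:
    - [0, -0.45, 0, 0, 0, 0, 8.5]
    - [0, -0.45, 0, 0, 0, 0, 8.5]
    - [0, -0.45, 0, 0, 0, 0, 8.5]
    - [0, -0.45, 0, 0, 0, 0, 8.5]
    - [0, -0.45, 0, 0, 0, 0, 8.5]
    - [0, -0.45, 0, 0, 0, 0, 8.5]
    - [0, -0.45, 0, 0, 0, 0, 8.5]
    - [0, -0.45, 0, 0, 0, 0, 8.5]
    - [0, -0.45, 0, 0, 0, 0, 8.5]
    - [0, -0.45, 0, 0, 0, 0, 8.5]
    - [0, -0.45, 0, 0, 0, 0, 8.5]
    - [0, -0.45, 0, 0, 0, 0, 8.5]

```text
clock: 9.3
tcp_pos: [0.5314, 0.1139, 0.1933]
tcp_rot: [[0.026, 1.0, 0.0], [1.0, -0.026, -0.0], [-0.0, 0.0, -1.0]]
force: [-1.3, -0.1, -0.8]
width: 0.992
gripper_force: 0.1
```

Call:
send_rows:
  moves:
    - [0, -0.45, 0, 0, 0, 0, 8.5]
    - [0, -0.45, 0, 0, 0, 0, 8.5]
    - [0, -0.45, 0, 0, 0, 0, 8.5]
    - [0, -0.45, 0, 0, 0, 0, 8.5]
    - [0, -0.45, 0, 0, 0, 0, 8.5]
    - [0, -0.45, 0, 0, 0, 0, 8.5]
    - [0, -0.45, 0, 0, 0, 0, 8.5]
    - [0, -0.45, 0, 0, 0, 0, 8.5]
    - [0, -0.45, 0, 0, 0, 0, 8.5]
    - [0, -0.45, 0, 0, 0, 0, 8.5]
    - [0, -0.45, 0, 0, 0, 0, 8.5]
    - [0, -0.45, 0, 0, 0, 0, 8.5]

```text
clock: 10.5
tcp_pos: [0.5314, 0.0599, 0.1933]
tcp_rot: [[0.026, 1.0, 0.0], [1.0, -0.026, -0.0], [-0.0, 0.0, -1.0]]
force: [0.3, -0.2, 0.2]
width: 0.993
gripper_force: 0.1
```

Call:
send_rows:
  moves:
    - [0, -0.45, 0, 0, 0, 0, 8.5]
    - [0, -0.45, 0, 0, 0, 0, 8.5]
    - [0, -0.45, 0, 0, 0, 0, 8.5]
    - [0, -0.45, 0, 0, 0, 0, 8.5]
    - [0, -0.45, 0, 0, 0, 0, 8.5]
    - [0, -0.45, 0, 0, 0, 0, 8.5]
    - [0, -0.45, 0, 0, 0, 0, 8.5]
    - [0, -0.45, 0, 0, 0, 0, 8.5]
    - [0, -0.45, 0, 0, 0, 0, 8.5]
    - [0, -0.45, 0, 0, 0, 0, 8.5]
    - [0, -0.45, 0, 0, 0, 0, 8.5]
    - [0, -0.45, 0, 0, 0, 0, 8.5]

```text
clock: 11.7
tcp_pos: [0.5314, 0.0059, 0.1933]
tcp_rot: [[0.026, 1.0, -0.0], [1.0, -0.026, -0.0], [-0.0, -0.0, -1.0]]
force: [0.3, 0.7, 0.5]
width: 0.996
gripper_force: 0.1
```

Call:
send_rows:
  moves:
    - [0, -0.45, 0, 0, 0, 0, 8.5]
    - [0, -0.45, 0, 0, 0, 0, 8.5]
    - [0, -0.45, 0, 0, 0, 0, 8.5]
    - [0, -0.45, 0, 0, 0, 0, 8.5]
    - [0, -0.45, 0, 0, 0, 0, 8.5]
    - [0, -0.45, 0, 0, 0, 0, 8.5]
    - [0, -0.45, 0, 0, 0, 0, 8.5]
    - [0, -0.45, 0, 0, 0, 0, 8.5]
    - [0, -0.45, 0, 0, 0, 0, 8.5]
    - [0, -0.45, 0, 0, 0, 0, 8.5]
    - [0, -0.3, 0, 0, 0, 0, 8.5]
    - [0, -0.2, 0, 0, 0, 0, 8.5]

```text
clock: 12.9
tcp_pos: [0.5314, -0.0443, 0.1932]
tcp_rot: [[0.026, 1.0, -0.0], [1.0, -0.026, -0.0], [-0.0, -0.0, -1.0]]
force: [-1.1, -0.0, 1.2]
width: 0.992
gripper_force: 0.0
```

```bash
python3 s.py c;python3 - <<'E'
from h import *
a=read_camera('wrist')[:,:,::-1];b=cv2.imread('pics/c.png')
cv2.imwrite('pics/ws2.png',np.vstack([cv2.resize(a[150:],(400,183)),cv2.resize(read_camera('side')[90:250,150:400,::-1],(400,256))]))
cv2.imwrite('pics/ws2.png',np.hstack([cv2.resize(b,(400,168)) if 0 else cv2.copyMakeBorder(cv2.resize(b,(400,168)),0,271,0,0,0),cv2.imread('pics/ws2.png')]))
E
```

```text
12.9 [ 0.5314 -0.0443  0.1932] [-1.13 -0.02  1.17]
```

View pics/ws2.png

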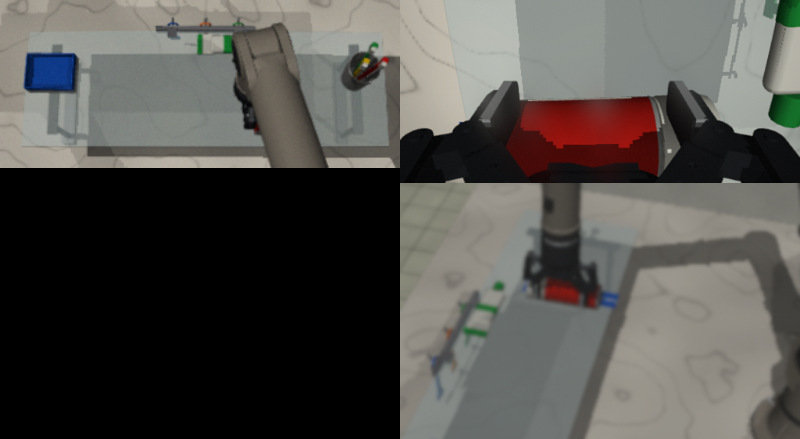

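The can is still against both pads and near the strip. I'll back off for an unobstructed top view.

Call:
send_rows:
  moves:
    - [0, 2, 0, 0, 0, 0, 8.5]
    - [0, 4, 0, 0, 0, 0, 8.5]
    - [0, 4, 0, 0, 0, 0, 8.5]
    - [0, 4, 0, 0, 0, 0, 8.5]
    - [0, 4, 0, 0, 0, 0, 8.5]
    - [0, 4, 0, 0, 0, 0, 8.5]
    - [0, 2, 0, 0, 0, 0, 8.5]
    - [0, 0, 0, 0, 0, 0, 8.5]

```text
clock: 13.85
tcp_pos: [0.5296, 0.2018, 0.1937]
tcp_rot: [[0.018, 1.0, -0.0], [1.0, -0.018, 0.004], [0.004, -0.001, -1.0]]
force: [-0.4, -0.7, 0.2]
width: 0.998
gripper_force: 0.0
```

```bash
cat > m.py <<'E'
from h import *
import sys
o=get_obs();print(o['clock'],np.round(o['tcp_pos'],4))
im0=read_camera('top');im=im0.astype(int);cv2.imwrite(f'pics/{sys.argv[1]}.png',cv2.resize(im0[100:230,200:400,::-1],None,fx=3,fy=3))
r,g,b=im[...,0],im[...,1],im[...,2]
def axis(pts):
    c=pts.mean(0);u,s,v=np.linalg.svd(pts-c,full_matrices=False);d=v[0]*np.sign(v[0][0]);t=(pts-c)@d;n=(pts-c)@np.array([-d[1],d[0]])
    return (c+d*(t.max()+t.min())/2).round(4),np.degrees(np.arctan2(d[1],d[0])).round(2),np.ptp(t).round(3),np.ptp(n).round(3)
M=np.zeros(r.shape,bool);M[140:225,270:330]=1
red=(r>1.7*g)&(r>1.7*b)&(r>50)&M; blue=(b>1.6*r)&(b>1.3*g)&(b>70)&M
white=(r>110)&(abs(r-b)<40)&(abs(r-g)<40)&M
for n,m,z in [('red',red,.20),('can all',red|white,.20),('blue',blue,.17)]:
    v,u=np.nonzero(m);print(n,m.sum(),u.min(),u.max(),v.min(),v.max(),axis(ray('top',np.c_[u,v],z)[:,:2]))
for s in silhouettes('top','can'):
    v,u=np.nonzero(s['pixels']);print(s['confidence'],np.round(s['box']),axis(ray('top',np.c_[u,v],.20)[:,:2]))
E
python3 m.py d
```

```text
13.85 [0.5296 0.2018 0.1937]
red 531 287 304 164 200 (array([ 0.5173, -0.0894]), np.float64(-0.27), np.float64(0.108), np.float64(0.05))
can all 3756 270 329 140 224 (array([ 0.5206, -0.0963]), np.float64(-4.57), np.float64(0.262), np.float64(0.183))
blue 451 296 311 150 214 (array([ 0.5237, -0.1232]), np.float64(-4.01), np.float64(0.199), np.float64(0.05))
0.97 [286. 153.  20.  51.] (array([ 0.5313, -0.0871]), np.float64(0.48), np.float64(0.155), np.float64(0.053))
0.97 [186. 236.  42.  45.] (array([0.3036, 0.1752]), np.float64(40.87), np.float64(0.135), np.float64(0.049))
0.69 [120. 252.  46.  26.] (array([0.2822, 0.3595]), np.float64(-79.32), np.float64(0.144), np.float64(0.05))
```

View pics/d.png

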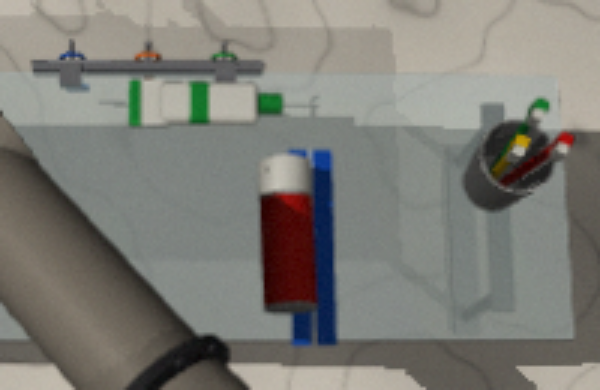

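The can is square, at about y = −0.088 against −0.1145 for the white line, so it needs 26 mm more.

Call:
send_rows:
  moves:
    - [0, -4, 0, 0, 0, 0, 8.5]
    - [0, -4, 0, 0, 0, 0, 8.5]
    - [0, -4, 0, 0, 0, 0, 8.5]
    - [0, -4, 0, 0, 0, 0, 8.5]
    - [0, -3, 0, 0, 0, 0, 8.5]
    - [0, -1, 0, 0, 0, 0, 8.5]
    - [0, 0, 0, 0, 0, 0, 8.5]
    - [0, 0, 0, 0, 0, 0, 8.5]

```text
clock: 14.75
tcp_pos: [0.5312, -0.0026, 0.1935]
tcp_rot: [[0.025, 1.0, 0.0], [1.0, -0.025, 0.001], [0.001, 0.0, -1.0]]
force: [-0.7, -0.2, 0.0]
width: 0.995
gripper_force: 0.0
```

Call:
send_rows:
  moves:
    - [0, -1, 0, 0, 0, 0, 8.5]
    - [0, -1, 0, 0, 0, 0, 8.5]
    - [0, -0.5, 0, 0, 0, 0, 8.5]
    - [0, -0.5, 0, 0, 0, 0, 8.5]
    - [0, -0.4, 0, 0, 0, 0, 8.5]
    - [0, -0.4, 0, 0, 0, 0, 8.5]
    - [0, -0.4, 0, 0, 0, 0, 8.5]
    - [0, -0.4, 0, 0, 0, 0, 8.5]
    - [0, -0.4, 0, 0, 0, 0, 8.5]
    - [0, -0.4, 0, 0, 0, 0, 8.5]
    - [0, -0.4, 0, 0, 0, 0, 8.5]
    - [0, -0.4, 0, 0, 0, 0, 8.5]

```text
clock: 15.95
tcp_pos: [0.5314, -0.0661, 0.1933]
tcp_rot: [[0.026, 1.0, -0.0], [1.0, -0.026, -0.0], [-0.0, -0.0, -1.0]]
force: [0.6, 0.6, -0.3]
width: 0.994
gripper_force: 0.1
```

Call:
send_rows:
  moves:
    - [0, -0.3, 0, 0, 0, 0, 8.5]
    - [0, -0.2, 0, 0, 0, 0, 8.5]
    - [0, 0, 0, 0, 0, 0, 8.5]
    - [0, 0, 0, 0, 0, 0, 8.5]

```text
clock: 16.35
tcp_pos: [0.5314, -0.0706, 0.1933]
tcp_rot: [[0.026, 1.0, -0.0], [1.0, -0.026, 0.0], [0.0, -0.0, -1.0]]
force: [-0.1, 0.5, 0.7]
width: 0.998
gripper_force: 0.0
```

Call:
send_rows:
  moves:
    - [0, 2, 0, 0, 0, 0, 8.5]
    - [0, 4, 0, 0, 0, 0, 8.5]
    - [0, 4, 0, 0, 0, 0, 8.5]
    - [0, 4, 0, 0, 0, 0, 8.5]
    - [0, 4, 1, 0, 0, 0, 8.5]
    - [0, 4, 2, 0, 0, 0, 8.5]
    - [0, 2, 2, 0, 0, 0, 8.5]
    - [0, 0, 1, 0, 0, 0, 8.5]
    - [0, 0, 0, 0, 0, 0, 8.5]

```text
clock: 17.25
tcp_pos: [0.5322, 0.1698, 0.2548]
tcp_rot: [[0.025, 1.0, 0.003], [1.0, -0.025, 0.0], [0.0, 0.003, -1.0]]
force: [0.2, -0.4, -0.7]
width: 0.996
gripper_force: 0.0
```

```bash
python3 m.py e
```

```text
17.25 [0.5322 0.1698 0.2548]
red 535 295 313 164 201 (array([ 0.5162, -0.114 ]), np.float64(1.5), np.float64(0.11), np.float64(0.05))
can all 4101 270 329 140 224 (array([ 0.5204, -0.0981]), np.float64(-2.85), np.float64(0.257), np.float64(0.178))
blue 154 296 311 150 214 (array([ 0.5243, -0.1122]), np.float64(-0.78), np.float64(0.197), np.float64(0.043))
0.77 [119. 253.  48.  24.] (array([0.2826, 0.3598]), np.float64(-79.35), np.float64(0.14), np.float64(0.047))
0.73 [295. 151.  21.  54.] (array([ 0.5308, -0.1114]), np.float64(1.28), np.float64(0.154), np.float64(0.054))
0.69 [185. 237.  43.  39.] (array([0.3043, 0.1747]), np.float64(41.64), np.float64(0.134), np.float64(0.047))
```

View pics/e.png

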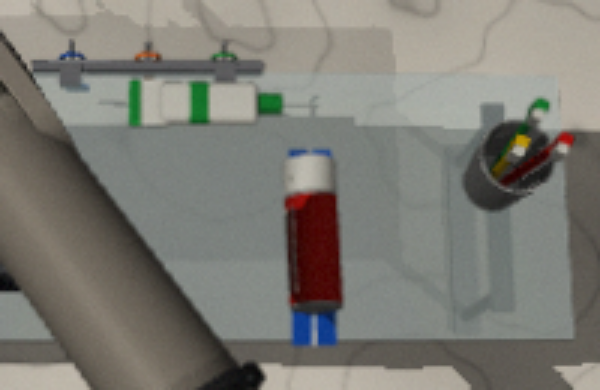

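The can now lies over the white line at about y = −0.113, less than 3° off its direction and about 8 mm off the strip's middle. The tube and tumbler are untouched and the arm is clear.

```bash
python3 -c "
from plant import *
print(job_done())"
```

```text
the job is handed in; nothing more can be done
None
```

I rolled the can onto the strip and handed the job in at 17 s. In the last picture its axis was about 2 mm from the white line, under 3° off its direction and about 8 mm from the strip's middle, with the arm clear; the half turn is inferred from the roll distance, and no verdict came back.

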